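Sort mortar specimens and moisture tins into their trays

TASK

Sort the mixed specimens on the bench into the three grey trays: the two mortar cubes into the square recesses, the two lidded aluminium tins upright into the round recesses, and the long mortar prism into the long recess, one thing to a recess, each sitting flat on the recess floor. Leave the wooden block and the cream plastic cap where they are.

Things in the scene. Friction and masses are not known exactly. Their poses are not given: they have to be found in the camera images.
- cube_a: plain grey mortar cube, 50 x 50 x 50 mm, about 0.27 kg; origin at the centre of its underside, z up, x and y square to its sides. The two cubes are alike and either may go in either square recess
- cube_b: plain grey mortar cube, 50 x 50 x 50 mm, about 0.27 kg; origin at the centre of its underside, z up, x and y square to its sides. The two cubes are alike and either may go in either square recess
- tin_a: round aluminium tin with its lid on (lid fixed), 59 mm diameter at the lid, 56 mm at the body below, 38 mm high, about 0.04 kg; origin at the centre of its underside, z up. The two tins are alike and either may go in either round recess
- tin_b: round aluminium tin with its lid on (lid fixed), 59 mm diameter at the lid, 56 mm at the body below, 38 mm high, about 0.04 kg; origin at the centre of its underside, z up. The two tins are alike and either may go in either round recess
- prism: long plain grey mortar bar, 40 (its x) x 160 (its y) x 40 mm high, about 0.57 kg; origin at the centre of its underside, z up; either end may point either way in its recess
- cube_tray: flat grey plastic tray, 188 (its x) x 84 (its y) x 12 mm, fixed to the bench; origin at the centre of its underside, z up. Its recesses are 9 mm deep (recess floor 3 mm above the origin, tray top 12 mm above it) with a 1.5 mm chamfer round the mouth: two square recesses, 66 x 66 mm, centred at x = -46 and x = +46 mm, y = 0
- tin_tray: flat grey plastic tray, 188 (its x) x 84 (its y) x 12 mm, fixed to the bench; origin at the centre of its underside, z up. Its recesses are 9 mm deep (recess floor 3 mm above the origin, tray top 12 mm above it) with a 1.5 mm chamfer round the mouth: two round recesses, 74 mm diameter, centred at x = -46 and x = +46 mm, y = 0
- prism_tray: flat grey plastic tray, 188 (its x) x 84 (its y) x 12 mm, fixed to the bench; origin at the centre of its underside, z up. Its recesses are 9 mm deep (recess floor 3 mm above the origin, tray top 12 mm above it) with a 1.5 mm chamfer round the mouth: one long recess, 176 (along x) x 56 mm (along y), centred at x = y = 0
- wood_block: loose wooden block, 40 (its x) x 110 (its y) x 28 mm high; origin at the centre of its underside; not to be disturbed. Like the prism it lies lengthwise away from the robot
- vent_cap: loose round cream plastic cap, 58 mm diameter, 37 mm high; origin at the centre of its underside; not to be disturbed. It stands just right of the fixed tall moisture balance (x 0.54 to 0.80, y -0.18 to 0.04 m, up to 0.33 m high), which the arm must not hit; one of the trays lies in the gap left of that balance
Not all that is in view belongs to the job. Leave any blue look-alike of the tin_a alone.

How it is judged:
By the outcome, as a careful person would: the job done as asked, in the order asked, and still so for the second after the job is handed in, with the robot touching nothing.
It also fails if it takes over 141 s, if anything falls off the work surface, if the arm or the gripper's body presses on something with over 40 N, if the wrist force passes 120 N, or if a joint passes its speed limit or range.

ROBOT

A 6-joint arm with a two-finger parallel gripper is mounted at the origin on a cart in front of the work surface, level with it; the furniture and walls round the work are solid. World frame = base frame: x ahead of the robot, y to its left, z up, the work surface at z = 0. Lengths are in m, angles in rad, forces in N, time in s.
With the tool pointing down it reaches from about 0.225 to 0.725 m from the base axis. Payload 3.1 kg.
Tool frame: the origin (TCP) lies midway between the tips of the shut fingers; the grasp point (between the pads) lies 19 mm behind it; z points along the fingers, y is the line along which they close (so a half turn about z gives the same grasp; the last joint's range is limited). The gripper opens to 85 mm and grips with 20 to 120 N. Pads are 22 mm wide; open, the fingers measure 114 mm over their backs; the gripper's body (76 mm by 85 mm) begins 54 mm behind the grasp point. The pads swing forward as they close: fully open they stand 13 mm farther back than shut.
Start: joints at [-1.423, 0.048, 0.099, 1.622, 0, 1.443], TCP at [0.143, -0.505, 0.231] pointing down, gripper open.
Joint ranges: [-2.91, 2.91], [-0.99, 1.94], [-1.21, 1.42], [-2.12, 2.29], [-1.49, 1.47], [-3.14, 3.14]. Speed limits (rad/s): [2.79, 2.79, 3.14, 3.14, 3.14, 3.14].

INTERFACE

Orientations are given as a rotation vector (axis times angle).
In Python, from plant import robot gives the robot as it stands.
- The arm moves only by the shell command python3 -m jog 'ROWS' [OPENING]. ROWS is JSON, a list of rows, each an object of numbers: "tx", "ty", "tz": the shift along the world's x, y, z in cm; "rx", "ry", "rz": the turn, a rotation vector about the world's x, y, z in degrees. A call has 1 to 12 rows; each row shifts and turns the commanded pose from where the row before left it; what a row does not reach is not made up. A row lasts 1/8 s, in which the tool goes at most 62.5 mm and 10.7 degrees, less where a joint would pass 70% of its speed; a pose out of reach is approached as far as the arm can. A call is refused whole if a number of a shift passes 6.25 or a number of a turn 10.7, either way. A call with a gripper value outside its range is refused whole. OPENING is the opening, from -1 (shut) to 1 (fully open), so that 0 is half open, set as the call begins (- or left out, the last holds). The fingers move at their own pace and stop on an object; the grip force is fixed at half the most. Time passes only in rows, so rows that do not move let the fingers close. It gives the time, the measured TCP pose, the force, the opening and the grip force at its end, in the units of the state.
- robot.get_obs(): the state, without advancing time (a new reading comes with each control period).
- robot.grab_frame(name): name is "scene" or "top"; returns the picture (420x560x3 uint8, red, green, blue); there is no depth.
- robot.camera_params(name): a dict with "fx", "fy", "cx", "cy" (pixels), "R" (3x3) and "t" (3): a world point X has camera coordinates R X + t. Camera axes: x right, y down, z forward; pixel columns grow to the right and rows downward; lengths in m; the calibration is good to about 2 mm. A picture is of the moment at which its call begins. camera_params takes no time and is no camera call.
- robot.hand_in(): hands the job in; it is judged then, once.
The state is a dict: "t": time; "joint_positions": joint angles; "joint_velocities": joint speeds; "effort": joint torques, N m; "tcp_pos": TCP position; "ee_rot": TCP orientation; "wrist_force": force on the tool from outside, world axes, zero at the start; "wrist_torque": the same for the moment, N m; "finger_gap": finger opening in m; "gripper_force": force on a finger pad.
Only numpy, scipy, OpenCV 4.12 (cv2) and the standard library are available. Lean on these libraries where they do the work, as an engineer would, in place of code of your own. Each camera call takes 0.05 s, during which the arm holds its last target. There are 200 camera calls.

## Working session

There is one attempt and no reset: what is moved stays moved. The work goes in short steps, Python scripts to look and compute and a shell command to move; the robot and the scene stay as the last step left them, time stands still between calls to the robot, and variables do not carry over. Pictures are saved under pics/ and viewed, at most 14 in all, crops included, and the job is handed in when it is done.

```bash
ls; mkdir -p pics; python3 - <<'E'
from plant import robot
import cv2
for n in("scene","top"):
    cv2.imwrite(f"pics/{n}0.png",cv2.cvtColor(robot.grab_frame(n),cv2.COLOR_RGB2BGR))
    p=robot.camera_params(n);print(n,p)
print(robot.get_obs())
E
```

```text
pics
scene {'fx': 439.7404085628975, 'fy': 439.7404085628975, 'cx': 281.05965394243157, 'cy': 217.02239635896072, 'R': array([[ 0.90501486, -0.42522944, -0.011315  ],
       [-0.20996683, -0.42342222, -0.88126474],
       [ 0.3699487 ,  0.79993346, -0.47248748]]), 't': array([-0.44198328,  0.18860053,  1.33117757])}
top {'fx': 538.2867127189514, 'fy': 538.2867127189514, 'cx': 280.0673671648143, 'cy': 203.4805625078778, 'R': array([[ 0.0149058 , -0.9998433 , -0.0095493 ],
       [-0.9950073 , -0.01388979, -0.09883093],
       [ 0.09868281,  0.01097478, -0.99505842]]), 't': array([0.06264986, 0.51176428, 1.54199114])}
{'t': 0.1, 'joint_positions': array([-1.42278634e+00,  4.87034119e-02,  9.77342903e-02,  1.62200034e+00,
       -1.60326765e-05,  1.44300666e+00]), 'joint_velocities': array([ 0.00081014, -0.0010722 ,  0.00078949,  0.00111334,  0.00095742,
        0.00178024]), 'effort': array([ 3.06807298e-03, -3.39851689e+01,  3.20935357e+01,  1.59764732e-02,
       -1.29773716e-04, -4.27401304e-06]), 'tcp_pos': array([ 0.14287123, -0.50460511,  0.23021018]), 'ee_rot': array([-3.10961689e+00, -4.31554677e-01,  5.96524409e-05]), 'wrist_force': array([ 0.01665303, -0.84452974, -0.21405387]), 'wrist_torque': array([0.02480384, 0.04871948, 0.00612325]), 'gripper_force': 0.0, 'finger_gap': 0.08539169778046371}
```

View pics/top0.png

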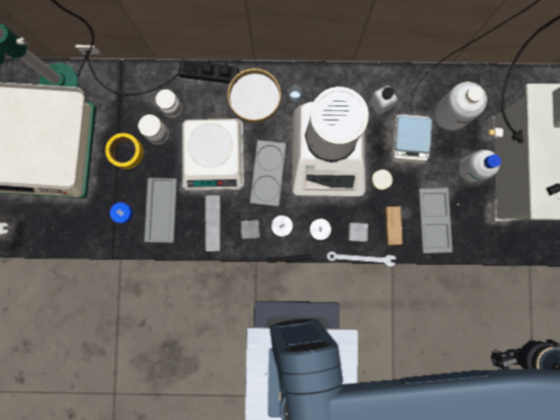

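View pics/scene0.png

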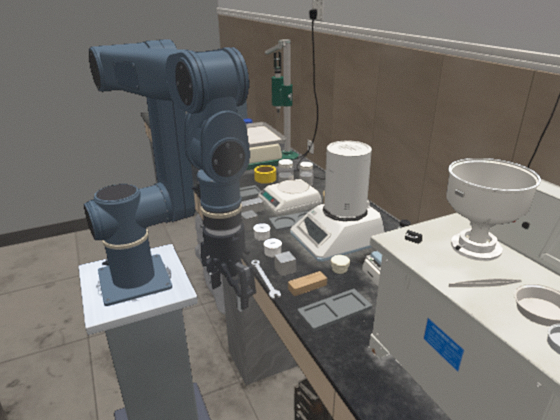

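The top view shows:

| Thing | Pixel position |
|---|---|
| Prism tray | (160,210) |
| Prism | (212,222) |
| Tin tray, left of the balance | (267,173) |
| Cubes | (250,229) and (358,231) |
| Silver tins | (282,226) and (320,229) |
| Blue look-alike tin (leave) | (120,212) |
| Wood block (leave) | (394,225) |
| Cap (leave) | (382,180) |
| Cube tray | (436,220) |

The scene view agrees with this. I'll confirm it in an enlarged crop and measure.

```bash
cat > h.py <<'E'
import numpy as np,cv2
from plant import robot
P={n:robot.camera_params(n) for n in("top","scene")}
def ray(uv,z,n="top"):
    p=P[n];C=-p["R"].T@p["t"]
    d=p["R"].T@np.array([(uv[0]-p["cx"])/p["fx"],(uv[1]-p["cy"])/p["fy"],1])
    return C+d*(z-C[2])/d[2]
def pix(X,n="top"):
    p=P[n];c=p["R"]@np.array(X)+p["t"];return p["fx"]*c[0]/c[2]+p["cx"],p["fy"]*c[1]/c[2]+p["cy"]
def grab(n="top"): return cv2.cvtColor(robot.grab_frame(n),cv2.COLOR_RGB2BGR)
E
python3 - <<'E'
from h import *
im=cv2.imread("pics/top0.png")
c=cv2.resize(im[130:265,140:460],None,fx=2.5,fy=2.5,interpolation=cv2.INTER_CUBIC)
cv2.imwrite("pics/crop0.png",c)
g=cv2.cvtColor(im,cv2.COLOR_BGR2GRAY)
print(-P["top"]["R"].T@P["top"]["t"])
# objects: (box, ztop, thresh)
S={"ptray":((140,172,182,248),.012,70),"prism":((200,188,226,256),.04,100),"ttray":((246,136,291,212),.012,70),
"cubeA":((238,216,263,242),.05,85),"tin1":((269,213,297,240),.038,150),"tin2":((307,216,334,243),.038,150),
"cubeB":((345,218,372,245),.05,85),"wood":((382,202,406,248),.028,90),"ctray":((414,182,458,258),.012,70),"cap":((368,166,396,193),.037,130)}
for k,((a,b,c_,d),z,th) in S.items():
    m=(g[b:d,a:c_]>th).astype(np.uint8)
    cs,_=cv2.findContours(m,cv2.RETR_EXTERNAL,cv2.CHAIN_APPROX_NONE)
    ct=max(cs,key=cv2.contourArea).reshape(-1,2)+[a,b]
    w=np.array([ray(p,z)[:2] for p in ct]).astype(np.float32)*1000
    r=cv2.minAreaRect(w);print(k,np.round(r[0],1),np.round(r[1],1),round(r[2],1),"px",ct.min(0),ct.max(0),"gray",np.percentile(g[b:d,a:c_],[5,25,50,75,95]))
E
```

```text
[0.35610733 0.05282533 1.58554767]
ptray [489.2 422.6] [ 89.7 192.7] 89.1 px [144 177] [176 242] gray [ 41.  48. 125. 149. 152.]
prism [450.7 265.1] [161.7  40.6] 1.5 px [205 195] [219 251] gray [ 44.  55. 108. 171. 179.]
ttray [607.4 107.6] [212.1 130.8] 0.7 px [246 136] [290 207] gray [ 56.  71. 132. 162. 167.]
cubeA [434.1 154.5] [51.6 51.4] 1.3 px [241 220] [259 238] gray [ 49.  57.  91. 143. 150.]
tin1 [447.5  63.4] [57.6 57.6] 0.8 px [272 215] [292 235] gray [ 56.   62.  122.5 237.  248. ]
tin2 [437.5 -46. ] [57.5 57.5] 0.8 px [310 219] [330 239] gray [ 43.  52. 130. 243. 249.]
cubeB [ 431.  -153.6] [54.5 55.2] 86.1 px [348 222] [368 241] gray [ 44.   51.   86.  174.  181.6]
wood [ 452.9 -260.1] [110.3  43.5] 1.5 px [386 206] [402 244] gray [ 41.    49.   100.5  164.   170.85]
ctray [ 478.1 -391.5] [208. 112.] 0.8 px [418 182] [456 253] gray [ 42.  51. 127. 152. 157.]
cap [ 585.7 -224.2] [55.8 57.7] 27.4 px [372 169] [392 189] gray [ 43.   54.   78.5 230.  233. ]
```

View pics/crop0.png

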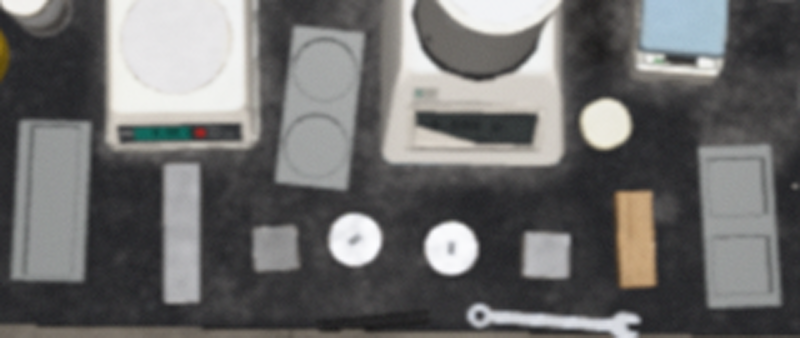

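The crop confirms the two plain silver-white tins at top px (282,226) and (320,229). The blue one at (120,212) is the look-alike. The tin tray is the one with round recesses, left of the tall balance. I'll refine the tray and cube poses with sub-pixel thresholds.

```bash
cat >> h.py <<'E'
def meas(im,box,z,th,k=4):
    a,b,c,d=box
    g=cv2.resize(cv2.cvtColor(im,cv2.COLOR_BGR2GRAY)[b:d,a:c],None,fx=k,fy=k,interpolation=cv2.INTER_CUBIC)
    cs,_=cv2.findContours((g>th).astype(np.uint8),cv2.RETR_EXTERNAL,cv2.CHAIN_APPROX_NONE)
    ct=(max(cs,key=cv2.contourArea).reshape(-1,2)+.5)/k-.5+[a,b]
    w=np.array([ray(p,z)[:2] for p in ct]).astype(np.float32)*1000
    r=cv2.minAreaRect(w);q=cv2.boxPoints(r)
    e=max((q[1]-q[0],q[2]-q[1]),key=np.linalg.norm)
    ang=np.degrees(np.arctan2(e[1],e[0]));ang=(ang+90)%180-90
    return np.round(r[0],1),np.round(sorted(r[1]),1),round(float(ang),1)
E
python3 - <<'E'
from h import *
im=cv2.imread("pics/top0.png")
S={"ptray":((140,172,182,248),.012,100),"prism":((200,188,226,256),.04,115),"ttray":((246,138,291,210),.012,112),
"cubeA":((238,216,263,242),.05,100),"tin1":((269,213,297,240),.038,150),"tin2":((307,216,334,243),.038,150),
"cubeB":((345,218,372,245),.05,115),"wood":((382,202,406,248),.028,100),"ctray":((414,182,458,258),.012,105),"cap":((368,166,396,193),.037,130)}
for k,v in S.items(): print(k,*meas(im,*v))
E
```

```text
ptray [489.  422.9] [ 85.6 189.3] -0.9
prism [451.4 264.4] [ 41.3 161. ] 1.5
ttray [604.5 108.3] [ 86.5 190.4] -5.7
cubeA [434.5 155.5] [51.4 52.3] -86.3
tin1 [446.   64.1] [59.7 59.8] 0.8
tin2 [437.9 -46. ] [59.6 60.4] 0.5
cubeB [ 431.  -153.8] [52.  52.3] 87.1
wood [ 452.5 -260.1] [ 43.7 110.9] 2.5
ctray [ 471.4 -384.7] [ 86.6 190.9] 3.0
cap [ 585.2 -224. ] [57.4 58.4] -67.3
```

```bash
python3 - <<'E'
from h import *
for z in (.23,.3,.4,.5,.6,.7,.8): print(z,np.round(pix([.14,-.5,z],"scene")))
E
python3 -m jog '[{"tx":2.88,"ty":3.51,"rz":7.1},{"tx":2.88,"ty":3.51,"rz":7.1},{"tx":2.88,"ty":3.51,"rz":7.1},{"tx":2.88,"ty":3.51,"rz":7.1},{"tx":2.88,"ty":3.51,"rz":7.1},{"tx":2.88,"ty":3.51,"rz":7.1},{"tx":2.88,"ty":3.51,"rz":7.1},{"tx":2.88,"ty":3.51,"rz":7.1},{"tx":2.88,"ty":3.51,"rz":7.1},{"tx":2.88,"ty":3.51,"rz":7.1},{},{}]' 1
```

```text
0.23 [228. 302.]
0.3 [226. 273.]
0.4 [222. 227.]
0.5 [217. 176.]
0.6 [212. 118.]
0.7 [207.  51.]
0.8 [200. -26.]schema error: expected keys tx, ty, tz, rx, ry, rz
```

```bash
python3 -m jog '[{"tx":2.88,"ty":3.51,"tz":0,"rx":0,"ry":0,"rz":7.1},{"tx":2.88,"ty":3.51,"tz":0,"rx":0,"ry":0,"rz":7.1},{"tx":2.88,"ty":3.51,"tz":0,"rx":0,"ry":0,"rz":7.1},{"tx":2.88,"ty":3.51,"tz":0,"rx":0,"ry":0,"rz":7.1},{"tx":2.88,"ty":3.51,"tz":0,"rx":0,"ry":0,"rz":7.1},{"tx":2.88,"ty":3.51,"tz":0,"rx":0,"ry":0,"rz":7.1},{"tx":2.88,"ty":3.51,"tz":0,"rx":0,"ry":0,"rz":7.1},{"tx":2.88,"ty":3.51,"tz":0,"rx":0,"ry":0,"rz":7.1},{"tx":2.88,"ty":3.51,"tz":0,"rx":0,"ry":0,"rz":7.1},{"tx":2.88,"ty":3.51,"tz":0,"rx":0,"ry":0,"rz":7.1},{"tx":0,"ty":0,"tz":0,"rx":0,"ry":0,"rz":0},{"tx":0,"ty":0,"tz":0,"rx":0,"ry":0,"rz":0}]' 1
cat >> h.py <<'E'
def st():
    from scipy.spatial.transform import Rotation as Ro
    o=robot.get_obs();M=Ro.from_rotvec(o["ee_rot"]).as_matrix()
    print("t",round(o["t"],2),"tcp",np.round(o["tcp_pos"]*1000,1),"psi",np.round(np.degrees(np.arctan2(M[1,1],M[0,1])),1),"zt",np.round(M[:,2],3),"F",np.round(o["wrist_force"],1),"gap",round(o["finger_gap"]*1000,1),"gf",round(o["gripper_force"],1),"q",np.round(o["joint_positions"],2))
E
python3 -c "from h import *;st()"
```

```text
t: 1.6
tcp_pos: [0.4305, -0.1542, 0.2308]
ee_rot: [-2.282, -2.158, 0.002]
wrist_force: [0.6, -0.3, -0.1]
finger_gap: 0.0854
gripper_force: 0.0
t 1.6 tcp [ 430.5 -154.2  230.8] psi -3.2 zt [-0.001 -0.    -1.   ] F [ 0.6 -0.3 -0.1] gap 85.4 gf 0.0 q [-0.49 -0.13 -0.07  1.63 -0.    1.14]
```

```bash
python3 -m jog '[{"tx":0,"ty":0,"tz":-4,"rx":0,"ry":0,"rz":0},{"tx":0,"ty":0,"tz":-4,"rx":0,"ry":0,"rz":0},{"tx":0,"ty":0,"tz":-4,"rx":0,"ry":0,"rz":0},{"tx":0,"ty":0,"tz":-4,"rx":0,"ry":0,"rz":0},{"tx":0,"ty":0,"tz":-3,"rx":0,"ry":0,"rz":0},{"tx":0,"ty":0,"tz":-1.7,"rx":0,"ry":0,"rz":0},{"tx":0,"ty":0,"tz":-1.5,"rx":0,"ry":0,"rz":0},{"tx":0,"ty":0,"tz":0,"rx":0,"ry":0,"rz":0}]' 1 && python3 -m jog '[{"tx":0,"ty":0,"tz":0,"rx":0,"ry":0,"rz":0},{"tx":0,"ty":0,"tz":0,"rx":0,"ry":0,"rz":0},{"tx":0,"ty":0,"tz":0,"rx":0,"ry":0,"rz":0},{"tx":0,"ty":0,"tz":0,"rx":0,"ry":0,"rz":0},{"tx":0,"ty":0,"tz":0,"rx":0,"ry":0,"rz":0},{"tx":0,"ty":0,"tz":0,"rx":0,"ry":0,"rz":0},{"tx":0,"ty":0,"tz":0,"rx":0,"ry":0,"rz":0},{"tx":0,"ty":0,"tz":0,"rx":0,"ry":0,"rz":0}]' -1; python3 -c "from h import *;st()"
```

```text
t: 2.6
tcp_pos: [0.4303, -0.1542, 0.0087]
ee_rot: [-2.282, -2.157, 0.001]
wrist_force: [-0.0, 0.3, -0.2]
finger_gap: 0.0853
gripper_force: 0.0
t: 3.6
tcp_pos: [0.4322, -0.1548, 0.0108]
ee_rot: [2.28, 2.157, 0.001]
wrist_force: [0.6, -0.7, 5.2]
finger_gap: 0.0495
gripper_force: 63.6
t 3.6 tcp [ 432.2 -154.8   10.8] psi -3.2 zt [ 0.003 -0.001 -1.   ] F [ 0.6 -0.7  5.2] gap 49.5 gf 63.6 q [-0.49 -0.05 -0.45  1.18 -0.    1.14]
```

```bash
python3 -m jog '[{"tx":0,"ty":0,"tz":2,"rx":0,"ry":0,"rz":0},{"tx":0,"ty":0,"tz":3,"rx":0,"ry":0,"rz":0},{"tx":0,"ty":0,"tz":4,"rx":0,"ry":0,"rz":0},{"tx":0,"ty":0,"tz":3,"rx":0,"ry":0,"rz":0}]' && python3 -m jog '[{"tx":1.08,"ty":-2.85,"tz":0,"rx":0,"ry":0,"rz":0.8},{"tx":1.08,"ty":-2.85,"tz":0,"rx":0,"ry":0,"rz":0.8},{"tx":1.08,"ty":-2.85,"tz":0,"rx":0,"ry":0,"rz":0.8},{"tx":1.08,"ty":-2.85,"tz":0,"rx":0,"ry":0,"rz":0.8},{"tx":1.08,"ty":-2.85,"tz":0,"rx":0,"ry":0,"rz":0.8},{"tx":1.08,"ty":-2.85,"tz":0,"rx":0,"ry":0,"rz":0.8},{"tx":1.08,"ty":-2.85,"tz":0,"rx":0,"ry":0,"rz":0.8},{"tx":1.08,"ty":-2.85,"tz":0,"rx":0,"ry":0,"rz":0.6},{"tx":0,"ty":0,"tz":0,"rx":0,"ry":0,"rz":0},{"tx":0,"ty":0,"tz":0,"rx":0,"ry":0,"rz":0}]'; python3 - <<'E'
from h import *
st();im=grab();cv2.imwrite("pics/top1.png",im)
c=cv2.resize(im[150:260,330:480],None,fx=4,fy=4,interpolation=cv2.INTER_CUBIC);cv2.imwrite("pics/c1.png",c)
E
```

```text
t: 4.1
tcp_pos: [0.4306, -0.1538, 0.1297]
ee_rot: [-2.282, -2.158, 0.0]
wrist_force: [1.2, 0.4, -3.5]
finger_gap: 0.0493
gripper_force: 63.0
t: 5.35
tcp_pos: [0.5166, -0.3812, 0.1278]
ee_rot: [-2.16, -2.276, -0.001]
wrist_force: [-0.4, 0.4, -3.2]
finger_gap: 0.0496
gripper_force: 63.0
t 5.35 tcp [ 516.6 -381.2  127.8] psi 3.0 zt [-0.002  0.003 -1.   ] F [-0.4  0.4 -3.2] gap 49.6 gf 63.0 q [-0.74  0.36  0.25  1.47  0.    0.78]
```

View pics/c1.png

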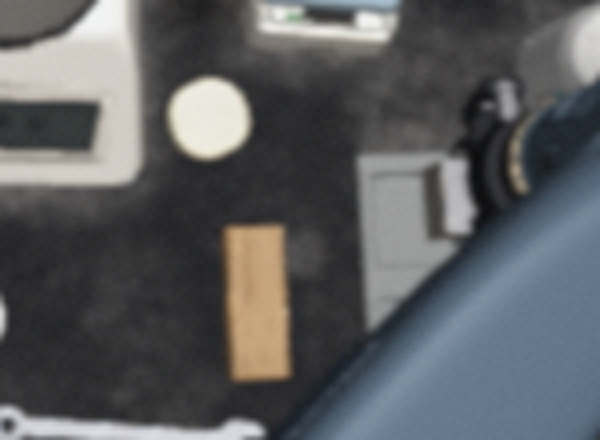

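The crop shows the cube held square above the far recess, at about (455,195) in the crop. The wood block and cap are untouched. Now I'll lower it.

```bash
python3 -m jog '[{"tx":0,"ty":0,"tz":-3,"rx":0,"ry":0,"rz":0},{"tx":0,"ty":0,"tz":-3,"rx":0,"ry":0,"rz":0},{"tx":0,"ty":0,"tz":-2,"rx":0,"ry":0,"rz":0},{"tx":0,"ty":0,"tz":-1.5,"rx":0,"ry":0,"rz":0},{"tx":0,"ty":0,"tz":-1,"rx":0,"ry":0,"rz":0},{"tx":0,"ty":0,"tz":-0.7,"rx":0,"ry":0,"rz":0},{"tx":0,"ty":0,"tz":-0.2,"rx":0,"ry":0,"rz":0},{"tx":0,"ty":0,"tz":0,"rx":0,"ry":0,"rz":0},{"tx":0,"ty":0,"tz":0,"rx":0,"ry":0,"rz":0}]'; python3 -c "from h import *;st()"
```

```text
t: 6.52
tcp_pos: [0.5178, -0.3826, 0.0161]
ee_rot: [2.162, 2.278, 0.0]
wrist_force: [0.4, 0.4, -3.2]
finger_gap: 0.0494
gripper_force: 63.1
t 6.53 tcp [ 517.8 -382.6   16.1] psi 3.0 zt [ 0.001 -0.001 -1.   ] F [ 0.4  0.4 -3.2] gap 49.4 gf 63.1 q [-0.74  0.41  0.09  1.25 -0.    0.78]
```

```bash
python3 -m jog '[{"tx":0,"ty":0,"tz":-0.2,"rx":0,"ry":0,"rz":0},{"tx":0,"ty":0,"tz":0,"rx":0,"ry":0,"rz":0}]' && python3 -m jog '[{"tx":0,"ty":0,"tz":0,"rx":0,"ry":0,"rz":0},{"tx":0,"ty":0,"tz":0,"rx":0,"ry":0,"rz":0},{"tx":0,"ty":0,"tz":0,"rx":0,"ry":0,"rz":0},{"tx":0,"ty":0,"tz":0,"rx":0,"ry":0,"rz":0},{"tx":0,"ty":0,"tz":1,"rx":0,"ry":0,"rz":0},{"tx":0,"ty":0,"tz":2,"rx":0,"ry":0,"rz":0},{"tx":0,"ty":0,"tz":4,"rx":0,"ry":0,"rz":0},{"tx":0,"ty":0,"tz":4,"rx":0,"ry":0,"rz":0},{"tx":0,"ty":0,"tz":4,"rx":0,"ry":0,"rz":0}]' 0.53 && python3 -m jog '[{"tx":-2.7,"ty":4,"tz":0,"rx":0,"ry":0,"rz":0.7},{"tx":-2.7,"ty":4,"tz":0,"rx":0,"ry":0,"rz":0},{"tx":-2.7,"ty":4.5,"tz":0,"rx":0,"ry":0,"rz":0},{"tx":0,"ty":4.5,"tz":0,"rx":0,"ry":0,"rz":0},{"tx":0,"ty":4.5,"tz":0,"rx":0,"ry":0,"rz":0},{"tx":0,"ty":4.5,"tz":0,"rx":0,"ry":0,"rz":0},{"tx":0,"ty":4.5,"tz":0,"rx":0,"ry":0,"rz":0},{"tx":0,"ty":4.5,"tz":0,"rx":0,"ry":0,"rz":0},{"tx":0,"ty":4.5,"tz":0,"rx":0,"ry":0,"rz":0},{"tx":0,"ty":4.5,"tz":0,"rx":0,"ry":0,"rz":0},{"tx":0,"ty":4.5,"tz":0,"rx":0,"ry":0,"rz":0},{"tx":0,"ty":4.5,"tz":0,"rx":0,"ry":0,"rz":0}]' 1 && python3 -m jog '[{"tx":-0.2,"ty":0.8,"tz":0,"rx":0,"ry":0,"rz":0},{"tx":0,"ty":0,"tz":0,"rx":0,"ry":0,"rz":0}]'; python3 -c "from h import *;st()
cv2.imwrite('pics/top2.png',grab());cv2.imwrite('pics/s2.png',grab('scene'))"
```

```text
t: 6.78
tcp_pos: [0.5178, -0.3826, 0.0139]
ee_rot: [2.162, 2.278, 0.0]
wrist_force: [-0.1, 0.2, -1.6]
finger_gap: 0.0496
gripper_force: 63.2
t: 7.9
tcp_pos: [0.5177, -0.3825, 0.1668]
ee_rot: [2.161, 2.277, 0.0]
wrist_force: [0.8, -0.3, 0.3]
finger_gap: 0.0651
gripper_force: 0.0
t: 9.4
tcp_pos: [0.4369, 0.1495, 0.1656]
ee_rot: [2.147, 2.29, 0.005]
wrist_force: [0.6, 0.1, -0.2]
finger_gap: 0.0853
gripper_force: 0.0
t: 9.65
tcp_pos: [0.4346, 0.156, 0.1646]
ee_rot: [2.146, 2.292, 0.002]
wrist_force: [-0.9, -0.3, -0.6]
finger_gap: 0.0852
gripper_force: 0.0
t 9.65 tcp [434.6 156.  164.6] psi 3.8 zt [ 0.002 -0.    -1.   ] F [-0.9 -0.3 -0.6] gap 85.2 gf 0.0 q [ 0.2  -0.12 -0.2   1.49 -0.    1.7 ]
```

View pics/top2.png

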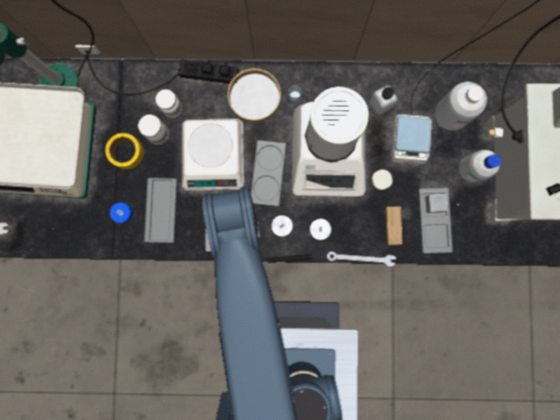

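Cube B sits in the far recess at (438,203), and the hand is over cube A. Next I'll grasp it.

```bash
python3 -m jog '[{"tx":0,"ty":0,"tz":-4,"rx":0,"ry":0,"rz":0},{"tx":0,"ty":0,"tz":-4,"rx":0,"ry":0,"rz":0},{"tx":0,"ty":0,"tz":-3,"rx":0,"ry":0,"rz":0},{"tx":0,"ty":0,"tz":-2,"rx":0,"ry":0,"rz":0},{"tx":0,"ty":0,"tz":-1.7,"rx":0,"ry":0,"rz":0},{"tx":0,"ty":0,"tz":-1,"rx":0,"ry":0,"rz":0},{"tx":0,"ty":0,"tz":0,"rx":0,"ry":0,"rz":0}]' && python3 -m jog '[{"tx":0,"ty":0,"tz":0,"rx":0,"ry":0,"rz":0},{"tx":0,"ty":0,"tz":0,"rx":0,"ry":0,"rz":0},{"tx":0,"ty":0,"tz":0,"rx":0,"ry":0,"rz":0},{"tx":0,"ty":0,"tz":0,"rx":0,"ry":0,"rz":0},{"tx":0,"ty":0,"tz":0,"rx":0,"ry":0,"rz":0},{"tx":0,"ty":0,"tz":0,"rx":0,"ry":0,"rz":0},{"tx":0,"ty":0,"tz":0,"rx":0,"ry":0,"rz":0},{"tx":0,"ty":0,"tz":0,"rx":0,"ry":0,"rz":0}]' -1 && python3 -m jog '[{"tx":0,"ty":0,"tz":2,"rx":0,"ry":0,"rz":0},{"tx":0,"ty":0,"tz":3,"rx":0,"ry":0,"rz":0},{"tx":0,"ty":0,"tz":4,"rx":0,"ry":0,"rz":0},{"tx":0,"ty":0,"tz":3,"rx":0,"ry":0,"rz":0}]' && python3 -m jog '[{"tx":0,"ty":-4,"tz":0,"rx":0,"ry":0,"rz":-0.8},{"tx":0,"ty":-4.5,"tz":0,"rx":0,"ry":0,"rz":0},{"tx":0,"ty":-4.5,"tz":0,"rx":0,"ry":0,"rz":0},{"tx":0,"ty":-4.5,"tz":0,"rx":0,"ry":0,"rz":0},{"tx":0,"ty":-4.5,"tz":0,"rx":0,"ry":0,"rz":0},{"tx":0,"ty":-4.5,"tz":0,"rx":0,"ry":0,"rz":0},{"tx":0,"ty":-4.5,"tz":0,"rx":0,"ry":0,"rz":0},{"tx":0,"ty":-4.5,"tz":0,"rx":0,"ry":0,"rz":0},{"tx":0,"ty":-4.5,"tz":0,"rx":0,"ry":0,"rz":0},{"tx":0,"ty":-4.5,"tz":0,"rx":0,"ry":0,"rz":0},{"tx":0,"ty":-4.5,"tz":0,"rx":0,"ry":0,"rz":0},{"tx":0,"ty":-4.5,"tz":0,"rx":0,"ry":0,"rz":0}]' && python3 -m jog '[{"tx":-0.9,"ty":-0.8,"tz":0,"rx":0,"ry":0,"rz":0},{"tx":0,"ty":0,"tz":0,"rx":0,"ry":0,"rz":0},{"tx":0,"ty":0,"tz":0,"rx":0,"ry":0,"rz":0}]'; python3 -c "from h import *;st()"
```

```text
t: 10.62
tcp_pos: [0.434, 0.1554, 0.0058]
ee_rot: [-2.149, -2.291, 0.002]
wrist_force: [-0.3, 1.0, 0.6]
finger_gap: 0.0854
gripper_force: 0.0
t: 11.62
tcp_pos: [0.4354, 0.1562, 0.0075]
ee_rot: [2.148, 2.291, 0.003]
wrist_force: [-0.0, 0.6, 6.4]
finger_gap: 0.049
gripper_force: 63.7
t: 12.12
tcp_pos: [0.4339, 0.1558, 0.1267]
ee_rot: [-2.148, -2.292, 0.001]
wrist_force: [-0.3, 0.3, -1.9]
finger_gap: 0.0492
gripper_force: 63.1
t: 13.62
tcp_pos: [0.4336, -0.3799, 0.1246]
ee_rot: [-2.163, -2.275, -0.001]
wrist_force: [0.6, 0.1, -2.0]
finger_gap: 0.0491
gripper_force: 63.2
t: 14.0
tcp_pos: [0.4253, -0.3857, 0.1259]
ee_rot: [-2.162, -2.277, -0.001]
wrist_force: [0.5, 0.7, -2.6]
finger_gap: 0.0496
gripper_force: 63.1
t 14.0 tcp [ 425.3 -385.7  125.9] psi 3.0 zt [-0.001  0.002 -1.   ] F [ 0.5  0.7 -2.6] gap 49.6 gf 63.1 q [-0.85  0.18  0.03  1.43  0.    0.67]
```

```bash
python3 -m jog '[{"tx":0,"ty":0,"tz":-3,"rx":0,"ry":0,"rz":0},{"tx":0,"ty":0,"tz":-3,"rx":0,"ry":0,"rz":0},{"tx":0,"ty":0,"tz":-2,"rx":0,"ry":0,"rz":0},{"tx":0,"ty":0,"tz":-1.5,"rx":0,"ry":0,"rz":0},{"tx":0,"ty":0,"tz":-1,"rx":0,"ry":0,"rz":0},{"tx":0,"ty":0,"tz":-0.7,"rx":0,"ry":0,"rz":0},{"tx":0,"ty":0,"tz":-0.2,"rx":0,"ry":0,"rz":0},{"tx":0,"ty":0,"tz":0,"rx":0,"ry":0,"rz":0},{"tx":0,"ty":0,"tz":0,"rx":0,"ry":0,"rz":0}]'; python3 -c "from h import *;st()"
```

```text
t: 15.12
tcp_pos: [0.4257, -0.3876, 0.013]
ee_rot: [2.164, 2.276, -0.0]
wrist_force: [0.5, -0.5, -2.4]
finger_gap: 0.0498
gripper_force: 63.1
t 15.12 tcp [ 425.7 -387.6   13. ] psi 2.9 zt [ 0.001 -0.001 -1.   ] F [ 0.5 -0.5 -2.4] gap 49.8 gf 63.1 q [-0.86  0.24 -0.12  1.2   0.    0.67]
```

```bash
python3 -m jog '[{"tx":0,"ty":0,"tz":-0.2,"rx":0,"ry":0,"rz":0},{"tx":0,"ty":0,"tz":0,"rx":0,"ry":0,"rz":0}]' && python3 -m jog '[{"tx":0,"ty":0,"tz":0,"rx":0,"ry":0,"rz":0},{"tx":0,"ty":0,"tz":0,"rx":0,"ry":0,"rz":0},{"tx":0,"ty":0,"tz":0,"rx":0,"ry":0,"rz":0},{"tx":0,"ty":0,"tz":0,"rx":0,"ry":0,"rz":0},{"tx":0,"ty":0,"tz":1,"rx":0,"ry":0,"rz":0},{"tx":0,"ty":0,"tz":2,"rx":0,"ry":0,"rz":0},{"tx":0,"ty":0,"tz":4,"rx":0,"ry":0,"rz":0},{"tx":0,"ty":0,"tz":4,"rx":0,"ry":0,"rz":0},{"tx":0,"ty":0,"tz":4,"rx":0,"ry":0,"rz":0}]' 0.53 && python3 -m jog '[{"tx":0,"ty":3.8,"tz":0,"rx":0,"ry":0,"rz":-1},{"tx":0,"ty":3.8,"tz":0,"rx":0,"ry":0,"rz":-1},{"tx":0,"ty":3.8,"tz":0,"rx":0,"ry":0,"rz":-1},{"tx":0,"ty":3.8,"tz":0,"rx":0,"ry":0,"rz":-1},{"tx":0,"ty":3.8,"tz":0,"rx":0,"ry":0,"rz":-1},{"tx":0,"ty":3.8,"tz":0,"rx":0,"ry":0,"rz":-1},{"tx":0,"ty":3.8,"tz":0,"rx":0,"ry":0,"rz":-1},{"tx":0.6,"ty":3.8,"tz":0,"rx":0,"ry":0,"rz":-1},{"tx":0.6,"ty":3.8,"tz":0,"rx":0,"ry":0,"rz":-0.7},{"tx":0,"ty":0,"tz":0,"rx":0,"ry":0,"rz":0},{"tx":0,"ty":0,"tz":0,"rx":0,"ry":0,"rz":0}]' 1; python3 - <<'E'
from h import *
st();im=grab();cv2.imwrite("pics/top3.png",im)
cv2.imwrite("pics/c3.png",cv2.resize(im[120:270,230:480],None,fx=3,fy=3,interpolation=cv2.INTER_CUBIC))
E
```

```text
t: 15.38
tcp_pos: [0.4255, -0.3874, 0.0105]
ee_rot: [2.164, 2.276, -0.0]
wrist_force: [0.2, -0.4, -0.6]
finger_gap: 0.0494
gripper_force: 63.2
t: 16.5
tcp_pos: [0.4254, -0.3872, 0.1625]
ee_rot: [2.164, 2.276, -0.0]
wrist_force: [0.1, 0.4, 0.1]
finger_gap: 0.0654
gripper_force: 0.0
t: 17.88
tcp_pos: [0.4375, -0.0455, 0.1609]
ee_rot: [2.33, 2.106, 0.0]
wrist_force: [-0.1, -0.3, 0.1]
finger_gap: 0.0854
gripper_force: 0.0
t 17.88 tcp [437.5 -45.5 160.9] psi -5.8 zt [ 0.001 -0.001 -1.   ] F [-0.1 -0.3  0.1] gap 85.4 gf 0.0 q [-0.26 -0.18 -0.26  1.49 -0.    1.42]
```

View pics/c3.png

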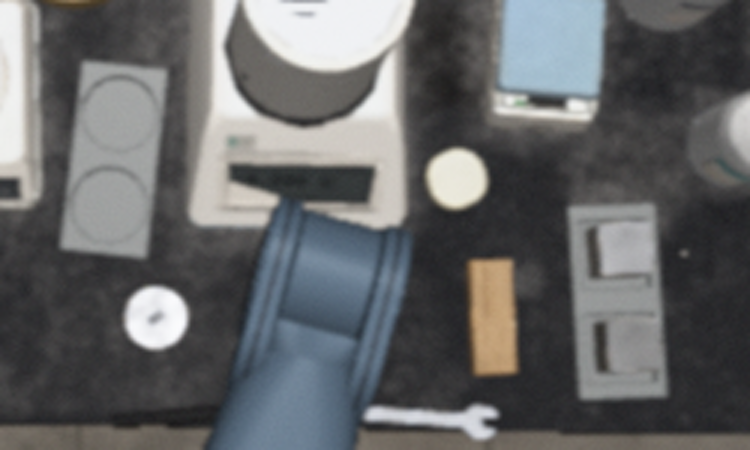

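Both cubes are in the cube tray, at crop positions (620,248) and (628,345). The hand is over the right-hand tin. Next I'll grasp it.

```bash
python3 -m jog '[{"tx":0,"ty":0,"tz":-4,"rx":0,"ry":0,"rz":0},{"tx":0,"ty":0,"tz":-4,"rx":0,"ry":0,"rz":0},{"tx":0,"ty":0,"tz":-3,"rx":0,"ry":0,"rz":0},{"tx":0,"ty":0,"tz":-2,"rx":0,"ry":0,"rz":0},{"tx":0,"ty":0,"tz":-1.3,"rx":0,"ry":0,"rz":0},{"tx":0,"ty":0,"tz":-1,"rx":0,"ry":0,"rz":0},{"tx":0,"ty":0,"tz":0,"rx":0,"ry":0,"rz":0}]' && python3 -m jog '[{"tx":0,"ty":0,"tz":0,"rx":0,"ry":0,"rz":0},{"tx":0,"ty":0,"tz":0,"rx":0,"ry":0,"rz":0},{"tx":0,"ty":0,"tz":0,"rx":0,"ry":0,"rz":0},{"tx":0,"ty":0,"tz":0,"rx":0,"ry":0,"rz":0},{"tx":0,"ty":0,"tz":0,"rx":0,"ry":0,"rz":0},{"tx":0,"ty":0,"tz":0,"rx":0,"ry":0,"rz":0},{"tx":0,"ty":0,"tz":0,"rx":0,"ry":0,"rz":0}]' -1 && python3 -m jog '[{"tx":0,"ty":0,"tz":2,"rx":0,"ry":0,"rz":0},{"tx":0,"ty":0,"tz":3,"rx":0,"ry":0,"rz":0},{"tx":0,"ty":0,"tz":4,"rx":0,"ry":0,"rz":0},{"tx":0,"ty":0,"tz":4,"rx":0,"ry":0,"rz":0},{"tx":0,"ty":0,"tz":0,"rx":0,"ry":0,"rz":0}]'; python3 -c "from h import *;st()"
```

```text
t: 18.8
tcp_pos: [0.4371, -0.0454, 0.007]
ee_rot: [-2.331, -2.105, 0.001]
wrist_force: [-0.5, 0.0, -0.0]
finger_gap: 0.0857
gripper_force: 0.0
t: 19.68
tcp_pos: [0.4387, -0.0455, 0.0089]
ee_rot: [2.329, 2.105, 0.002]
wrist_force: [-0.8, 0.2, 6.3]
finger_gap: 0.0561
gripper_force: 62.6
t: 20.3
tcp_pos: [0.44, -0.0458, 0.1411]
ee_rot: [2.326, 2.102, 0.007]
wrist_force: [0.5, -0.2, -0.5]
finger_gap: 0.056
gripper_force: 63.5
t 20.3 tcp [440.  -45.8 141.1] psi -5.8 zt [ 0.007 -0.002 -1.   ] F [ 0.5 -0.2 -0.5] gap 56.0 gf 63.5 q [-0.26 -0.18 -0.3   1.45  0.    1.42]
```

```bash
python3 -m jog '[{"tx":0,"ty":3.7,"tz":0,"rx":0,"ry":0,"rz":0},{"tx":0,"ty":3.7,"tz":0,"rx":0,"ry":0,"rz":0},{"tx":0,"ty":3.7,"tz":0,"rx":0,"ry":0,"rz":0},{"tx":0,"ty":3.7,"tz":0,"rx":0,"ry":0,"rz":0},{"tx":0,"ty":0.1,"tz":0,"rx":0,"ry":0,"rz":0},{"tx":3.5,"ty":0,"tz":0,"rx":0,"ry":0,"rz":0},{"tx":3.5,"ty":0,"tz":0,"rx":0,"ry":0,"rz":0},{"tx":3.5,"ty":0,"tz":0,"rx":0,"ry":0,"rz":0},{"tx":3.5,"ty":0,"tz":0,"rx":0,"ry":0,"rz":0},{"tx":3.5,"ty":0,"tz":0,"rx":0,"ry":0,"rz":0},{"tx":3.5,"ty":0,"tz":0,"rx":0,"ry":0,"rz":0},{"tx":0,"ty":0,"tz":0,"rx":0,"ry":0,"rz":0}]' && python3 -m jog '[{"tx":0.2,"ty":0,"tz":0,"rx":0,"ry":0,"rz":0},{"tx":0,"ty":0,"tz":0,"rx":0,"ry":0,"rz":0}]'; python3 - <<'E'
from h import *
st();im=grab();cv2.imwrite("pics/top4.png",im);s=grab("scene")
a=cv2.resize(im[100:250,190:390],None,fx=3,fy=3,interpolation=cv2.INTER_CUBIC)[:,:400]
b=cv2.resize(s[100:325,200:400],None,fx=2,fy=2,interpolation=cv2.INTER_CUBIC)
cv2.imwrite("pics/c4.png",np.hstack([a,b]))
E
```

```text
t: 21.8
tcp_pos: [0.6482, 0.1022, 0.134]
ee_rot: [-2.331, -2.103, 0.005]
wrist_force: [-0.8, 0.2, -0.9]
finger_gap: 0.056
gripper_force: 63.7
t: 22.05
tcp_pos: [0.6486, 0.1036, 0.1374]
ee_rot: [-2.331, -2.106, 0.001]
wrist_force: [-0.3, 0.0, -0.7]
finger_gap: 0.056
gripper_force: 63.7
t 22.05 tcp [648.6 103.6 137.4] psi -5.8 zt [-0.001 -0.    -1.   ] F [-0.3  0.  -0.7] gap 56.0 gf 63.7 q [ 0.06  0.4   0.32  1.49 -0.    1.73]
```

View pics/c4.png

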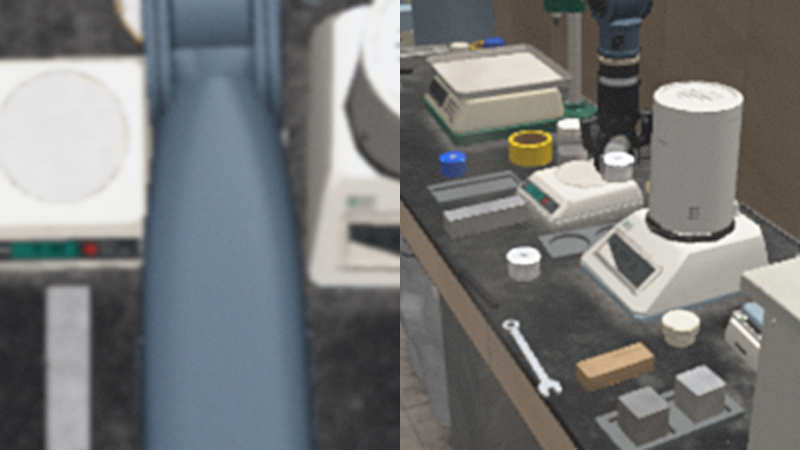

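The tin is held upright. The arm fits between the small scale and the tall balance: arm edge at 305 and balance at 310 in the left crop, with the arm well above its base. Now I'll lower slowly, watching the force.

```bash
python3 -m jog '[{"tx":0.1,"ty":0,"tz":-2.5,"rx":0,"ry":0,"rz":0},{"tx":0,"ty":0,"tz":-2.5,"rx":0,"ry":0,"rz":0},{"tx":0,"ty":0,"tz":-2,"rx":0,"ry":0,"rz":0},{"tx":0,"ty":0,"tz":-1.5,"rx":0,"ry":0,"rz":0},{"tx":0,"ty":0,"tz":0,"rx":0,"ry":0,"rz":0}]' && python3 -m jog '[{"tx":0,"ty":0,"tz":-1.5,"rx":0,"ry":0,"rz":0},{"tx":0,"ty":0,"tz":-1,"rx":0,"ry":0,"rz":0},{"tx":0,"ty":0,"tz":-0.7,"rx":0,"ry":0,"rz":0},{"tx":0,"ty":0,"tz":-0.4,"rx":0,"ry":0,"rz":0},{"tx":0,"ty":0,"tz":-0.3,"rx":0,"ry":0,"rz":0},{"tx":0,"ty":0,"tz":0,"rx":0,"ry":0,"rz":0},{"tx":0,"ty":0,"tz":0,"rx":0,"ry":0,"rz":0}]'; python3 -c "from h import *;st()"
```

```text
t: 22.78
tcp_pos: [0.6489, 0.1039, 0.0509]
ee_rot: [-2.329, -2.105, 0.004]
wrist_force: [0.1, 0.9, -0.3]
finger_gap: 0.056
gripper_force: 63.7
t: 23.65
tcp_pos: [0.6507, 0.1039, 0.0137]
ee_rot: [2.331, 2.106, 0.001]
wrist_force: [0.1, -0.8, -0.4]
finger_gap: 0.0563
gripper_force: 63.7
t 23.65 tcp [650.7 103.9  13.7] psi -5.8 zt [ 0.001  0.    -1.   ] F [ 0.1 -0.8 -0.4] gap 56.3 gf 63.7 q [0.06 0.45 0.14 1.26 0.   1.73]
```

```bash
python3 -m jog '[{"tx":0,"ty":0,"tz":-0.2,"rx":0,"ry":0,"rz":0},{"tx":0,"ty":0,"tz":0,"rx":0,"ry":0,"rz":0}]' && python3 -m jog '[{"tx":0,"ty":0,"tz":0,"rx":0,"ry":0,"rz":0},{"tx":0,"ty":0,"tz":0,"rx":0,"ry":0,"rz":0},{"tx":0,"ty":0,"tz":0,"rx":0,"ry":0,"rz":0},{"tx":0,"ty":0,"tz":0,"rx":0,"ry":0,"rz":0},{"tx":0,"ty":0,"tz":1,"rx":0,"ry":0,"rz":0},{"tx":0,"ty":0,"tz":2,"rx":0,"ry":0,"rz":0},{"tx":0,"ty":0,"tz":3,"rx":0,"ry":0,"rz":0},{"tx":0,"ty":0,"tz":3,"rx":0,"ry":0,"rz":0},{"tx":0,"ty":0,"tz":4,"rx":0,"ry":0,"rz":0}]' 0.65 && python3 -m jog '[{"tx":-3.4,"ty":0,"tz":0,"rx":0,"ry":0,"rz":0},{"tx":-3.4,"ty":0,"tz":0,"rx":0,"ry":0,"rz":0},{"tx":-3.4,"ty":0,"tz":0,"rx":0,"ry":0,"rz":0},{"tx":-3.4,"ty":0,"tz":0,"rx":0,"ry":0,"rz":0},{"tx":-3.4,"ty":0,"tz":0,"rx":0,"ry":0,"rz":0},{"tx":-3.4,"ty":0,"tz":0,"rx":0,"ry":0,"rz":0},{"tx":0,"ty":-2,"tz":0,"rx":0,"ry":0,"rz":0},{"tx":0,"ty":-2,"tz":0,"rx":0,"ry":0,"rz":0},{"tx":0,"ty":0,"tz":0,"rx":0,"ry":0,"rz":0},{"tx":0,"ty":0,"tz":0,"rx":0,"ry":0,"rz":0}]' 1; python3 - <<'E'
from h import *
st();im=grab();cv2.imwrite("pics/top5.png",im)
cv2.imwrite("pics/c5.png",cv2.resize(im[100:260,190:390],None,fx=3,fy=3,interpolation=cv2.INTER_CUBIC))
E
```

```text
t: 23.9
tcp_pos: [0.6509, 0.1039, 0.012]
ee_rot: [2.33, 2.106, 0.002]
wrist_force: [-0.5, 0.5, 1.5]
finger_gap: 0.0556
gripper_force: 63.8
t: 25.02
tcp_pos: [0.6502, 0.1038, 0.1435]
ee_rot: [2.331, 2.106, 0.001]
wrist_force: [1.1, -0.4, 0.3]
finger_gap: 0.0708
gripper_force: 0.0
t: 26.28
tcp_pos: [0.4469, 0.0641, 0.1425]
ee_rot: [2.33, 2.105, 0.003]
wrist_force: [0.5, 0.1, -0.3]
finger_gap: 0.0853
gripper_force: 0.0
t 26.27 tcp [446.9  64.1 142.5] psi -5.8 zt [ 0.002  0.    -1.   ] F [ 0.5  0.1 -0.3] gap 85.3 gf 0.0 q [-0.01 -0.15 -0.27  1.45  0.    1.67]
```

View pics/c5.png

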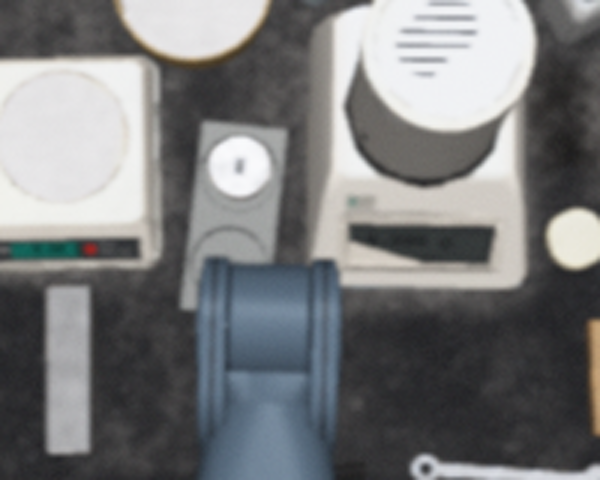

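The first tin sits upright inside the far round recess at (240,167) in the crop. Next is the second tin.

```bash
python3 -m jog '[{"tx":0,"ty":0,"tz":-4,"rx":0,"ry":0,"rz":0},{"tx":0,"ty":0,"tz":-3.5,"rx":0,"ry":0,"rz":0},{"tx":0,"ty":0,"tz":-2.5,"rx":0,"ry":0,"rz":0},{"tx":0,"ty":0,"tz":-1.5,"rx":0,"ry":0,"rz":0},{"tx":0,"ty":0,"tz":-1.2,"rx":0,"ry":0,"rz":0},{"tx":0,"ty":0,"tz":-0.8,"rx":0,"ry":0,"rz":0},{"tx":0,"ty":0,"tz":0,"rx":0,"ry":0,"rz":0}]' && python3 -m jog '[{"tx":0,"ty":0,"tz":0,"rx":0,"ry":0,"rz":0},{"tx":0,"ty":0,"tz":0,"rx":0,"ry":0,"rz":0},{"tx":0,"ty":0,"tz":0,"rx":0,"ry":0,"rz":0},{"tx":0,"ty":0,"tz":0,"rx":0,"ry":0,"rz":0},{"tx":0,"ty":0,"tz":0,"rx":0,"ry":0,"rz":0},{"tx":0,"ty":0,"tz":0,"rx":0,"ry":0,"rz":0},{"tx":0,"ty":0,"tz":0,"rx":0,"ry":0,"rz":0}]' -1 && python3 -m jog '[{"tx":0,"ty":0,"tz":2,"rx":0,"ry":0,"rz":0},{"tx":0,"ty":0,"tz":3,"rx":0,"ry":0,"rz":0},{"tx":0,"ty":0,"tz":4,"rx":0,"ry":0,"rz":0},{"tx":0,"ty":0,"tz":4,"rx":0,"ry":0,"rz":0},{"tx":0,"ty":2.5,"tz":0,"rx":0,"ry":0,"rz":0},{"tx":0,"ty":2.4,"tz":0,"rx":0,"ry":0,"rz":0},{"tx":3.7,"ty":0,"tz":0,"rx":0,"ry":0,"rz":0},{"tx":3.7,"ty":0,"tz":0,"rx":0,"ry":0,"rz":0},{"tx":3.8,"ty":0,"tz":0,"rx":0,"ry":0,"rz":0},{"tx":0,"ty":0,"tz":0,"rx":0,"ry":0,"rz":0},{"tx":0,"ty":0,"tz":0,"rx":0,"ry":0,"rz":0}]'; python3 -c "from h import *;st()"
```

```text
t: 27.2
tcp_pos: [0.4463, 0.0639, 0.0062]
ee_rot: [-2.331, -2.106, 0.0]
wrist_force: [0.1, 0.1, 0.4]
finger_gap: 0.0855
gripper_force: 0.0
t: 28.08
tcp_pos: [0.4476, 0.0638, 0.0077]
ee_rot: [2.33, 2.105, 0.003]
wrist_force: [-0.4, 0.4, 6.9]
finger_gap: 0.0562
gripper_force: 62.7
t: 29.45
tcp_pos: [0.5575, 0.1128, 0.1356]
ee_rot: [-2.33, -2.105, 0.003]
wrist_force: [0.4, -0.0, -0.2]
finger_gap: 0.0558
gripper_force: 63.6
t 29.45 tcp [557.5 112.8 135.6] psi -5.8 zt [-0.002 -0.    -1.   ] F [ 0.4 -0.  -0.2] gap 55.8 gf 63.6 q [0.08 0.16 0.03 1.44 0.   1.75]
```

```bash
python3 -m jog '[{"tx":0,"ty":0,"tz":-3,"rx":0,"ry":0,"rz":0},{"tx":0,"ty":0,"tz":-3,"rx":0,"ry":0,"rz":0},{"tx":0,"ty":0,"tz":-2.5,"rx":0,"ry":0,"rz":0},{"tx":0,"ty":0,"tz":-1.5,"rx":0,"ry":0,"rz":0},{"tx":0,"ty":0,"tz":-1,"rx":0,"ry":0,"rz":0},{"tx":0,"ty":0,"tz":-0.7,"rx":0,"ry":0,"rz":0},{"tx":0,"ty":0,"tz":-0.6,"rx":0,"ry":0,"rz":0},{"tx":0,"ty":0,"tz":0,"rx":0,"ry":0,"rz":0},{"tx":0,"ty":0,"tz":0,"rx":0,"ry":0,"rz":0}]'; python3 -c "from h import *;st()"
```

```text
t: 30.58
tcp_pos: [0.5588, 0.1129, 0.0138]
ee_rot: [2.331, 2.106, 0.001]
wrist_force: [-1.1, -0.6, -0.0]
finger_gap: 0.0559
gripper_force: 63.6
t 30.57 tcp [558.8 112.9  13.8] psi -5.8 zt [ 0.001  0.    -1.   ] F [-1.1 -0.6 -0. ] gap 55.9 gf 63.6 q [ 0.08  0.23 -0.14  1.2   0.    1.75]
```

```bash
python3 -m jog '[{"tx":0,"ty":0,"tz":-0.3,"rx":0,"ry":0,"rz":0},{"tx":0,"ty":0,"tz":0,"rx":0,"ry":0,"rz":0}]' && python3 -m jog '[{"tx":0,"ty":0,"tz":0,"rx":0,"ry":0,"rz":0},{"tx":0,"ty":0,"tz":0,"rx":0,"ry":0,"rz":0},{"tx":0,"ty":0,"tz":0,"rx":0,"ry":0,"rz":0},{"tx":0,"ty":0,"tz":0,"rx":0,"ry":0,"rz":0},{"tx":0,"ty":0,"tz":1,"rx":0,"ry":0,"rz":0},{"tx":0,"ty":0,"tz":2,"rx":0,"ry":0,"rz":0},{"tx":0,"ty":0,"tz":4,"rx":0,"ry":0,"rz":0},{"tx":0,"ty":0,"tz":4,"rx":0,"ry":0,"rz":0},{"tx":0,"ty":0,"tz":4,"rx":0,"ry":0,"rz":0}]' 0.6 && python3 -m jog '[{"tx":-3.6,"ty":0,"tz":0,"rx":0,"ry":0,"rz":8},{"tx":-3.6,"ty":0,"tz":0,"rx":0,"ry":0,"rz":9},{"tx":-3.5,"ty":0,"tz":0,"rx":0,"ry":0,"rz":9},{"tx":0,"ty":3,"tz":0,"rx":0,"ry":0,"rz":9},{"tx":0,"ty":3,"tz":0,"rx":0,"ry":0,"rz":9},{"tx":0,"ty":3,"tz":0,"rx":0,"ry":0,"rz":9},{"tx":0,"ty":3,"tz":0,"rx":0,"ry":0,"rz":9},{"tx":0,"ty":3.1,"tz":0,"rx":0,"ry":0,"rz":9},{"tx":0,"ty":0,"tz":0,"rx":0,"ry":0,"rz":9},{"tx":0,"ty":0,"tz":0,"rx":0,"ry":0,"rz":9},{"tx":0,"ty":0,"tz":0,"rx":0,"ry":0,"rz":8.3},{"tx":0,"ty":0,"tz":0,"rx":0,"ry":0,"rz":0}]' 1; python3 - <<'E'
from h import *
im=grab();st();cv2.imwrite("pics/top6.png",im)
cv2.imwrite("pics/c6.png",cv2.resize(im[100:260,100:300],None,fx=3,fy=3,interpolation=cv2.INTER_CUBIC))
E
```

```text
t: 30.82
tcp_pos: [0.5591, 0.1129, 0.0108]
ee_rot: [2.33, 2.106, 0.002]
wrist_force: [0.3, 0.4, 0.3]
finger_gap: 0.0561
gripper_force: 64.0
t: 31.95
tcp_pos: [0.5584, 0.1129, 0.1625]
ee_rot: [2.33, 2.106, 0.001]
wrist_force: [0.5, -0.8, 0.3]
finger_gap: 0.0686
gripper_force: 0.0
t: 33.45
tcp_pos: [0.4515, 0.264, 0.1611]
ee_rot: [-0.039, 3.14, 0.001]
wrist_force: [-0.5, -0.3, 0.5]
finger_gap: 0.0857
gripper_force: 0.0
t 33.5 tcp [451.5 263.9 161. ] psi 91.4 zt [ 0.001  0.    -1.   ] F [-1.1  0.4  0.1] gap 85.1 gf 0.0 q [ 0.4   0.04 -0.05  1.48  0.    0.38]
```

View pics/c6.png

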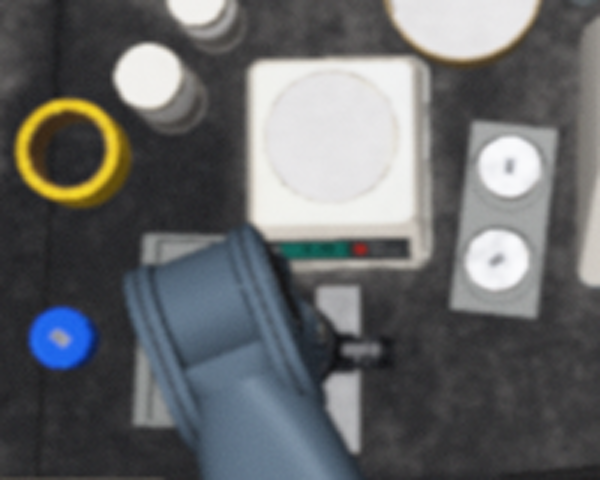

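Both tins stand inside the round recesses, at (510,167) and (497,260) in the crop. The fingers straddle the prism, so I'll grasp and carry it.

```bash
python3 -m jog '[{"tx":0,"ty":0,"tz":-4,"rx":0,"ry":0,"rz":0},{"tx":0,"ty":0,"tz":-4,"rx":0,"ry":0,"rz":0},{"tx":0,"ty":0,"tz":-3,"rx":0,"ry":0,"rz":0},{"tx":0,"ty":0,"tz":-2,"rx":0,"ry":0,"rz":0},{"tx":0,"ty":0,"tz":-1.3,"rx":0,"ry":0,"rz":0},{"tx":0,"ty":0,"tz":-0.9,"rx":0,"ry":0,"rz":0},{"tx":0,"ty":0,"tz":0,"rx":0,"ry":0,"rz":0}]' && python3 -m jog '[{"tx":0,"ty":0,"tz":0,"rx":0,"ry":0,"rz":0},{"tx":0,"ty":0,"tz":0,"rx":0,"ry":0,"rz":0},{"tx":0,"ty":0,"tz":0,"rx":0,"ry":0,"rz":0},{"tx":0,"ty":0,"tz":0,"rx":0,"ry":0,"rz":0},{"tx":0,"ty":0,"tz":0,"rx":0,"ry":0,"rz":0},{"tx":0,"ty":0,"tz":0,"rx":0,"ry":0,"rz":0},{"tx":0,"ty":0,"tz":0,"rx":0,"ry":0,"rz":0},{"tx":0,"ty":0,"tz":0,"rx":0,"ry":0,"rz":0},{"tx":0,"ty":0,"tz":0,"rx":0,"ry":0,"rz":0}]' -1 && python3 -m jog '[{"tx":0,"ty":0,"tz":1,"rx":0,"ry":0,"rz":0},{"tx":0,"ty":0,"tz":2,"rx":0,"ry":0,"rz":0},{"tx":0,"ty":0,"tz":3,"rx":0,"ry":0,"rz":0},{"tx":0,"ty":0,"tz":3,"rx":0,"ry":0,"rz":0},{"tx":0,"ty":0,"tz":3,"rx":0,"ry":0,"rz":0},{"tx":0,"ty":0,"tz":2,"rx":0,"ry":0,"rz":0},{"tx":0,"ty":0,"tz":0,"rx":0,"ry":0,"rz":0}]' && python3 -m jog '[{"tx":0,"ty":2,"tz":0,"rx":0,"ry":0,"rz":-0.3},{"tx":0,"ty":2,"tz":0,"rx":0,"ry":0,"rz":-0.3},{"tx":0,"ty":2,"tz":0,"rx":0,"ry":0,"rz":-0.3},{"tx":0,"ty":2,"tz":0,"rx":0,"ry":0,"rz":-0.3},{"tx":0,"ty":2,"tz":0,"rx":0,"ry":0,"rz":-0.3},{"tx":1.2,"ty":2,"tz":0,"rx":0,"ry":0,"rz":-0.3},{"tx":1.3,"ty":2,"tz":0,"rx":0,"ry":0,"rz":-0.3},{"tx":1.2,"ty":1.9,"tz":0,"rx":0,"ry":0,"rz":-0.2},{"tx":0,"ty":0,"tz":0,"rx":0,"ry":0,"rz":0},{"tx":0,"ty":0,"tz":0,"rx":0,"ry":0,"rz":0}]'; python3 - <<'E'
from h import *
im=grab();st();cv2.imwrite("pics/top7.png",im);s=grab("scene")
a=cv2.resize(im[110:260,90:240],None,fx=3,fy=3,interpolation=cv2.INTER_CUBIC)[:,:400]
b=cv2.resize(s[100:212,200:300],None,fx=4,fy=4,interpolation=cv2.INTER_CUBIC)
cv2.imwrite("pics/c7.png",np.hstack([a[:448],b]))
E
```

```text
t: 34.38
tcp_pos: [0.4512, 0.2638, 0.0082]
ee_rot: [0.04, -3.141, 0.0]
wrist_force: [-0.2, -0.1, -0.2]
finger_gap: 0.0849
gripper_force: 0.0
t: 35.5
tcp_pos: [0.4522, 0.2636, 0.0094]
ee_rot: [-0.041, 3.139, -0.001]
wrist_force: [-0.5, -2.6, 6.1]
finger_gap: 0.0392
gripper_force: 64.8
t: 36.38
tcp_pos: [0.4516, 0.2644, 0.1488]
ee_rot: [-0.042, 3.14, 0.002]
wrist_force: [0.3, -0.0, -7.4]
finger_gap: 0.0394
gripper_force: 63.6
t: 37.62
tcp_pos: [0.4877, 0.4228, 0.1475]
ee_rot: [-0.021, -3.14, 0.002]
wrist_force: [-0.1, 0.1, -5.9]
finger_gap: 0.0393
gripper_force: 63.5
t 37.67 tcp [487.8 422.5 147.7] psi 89.2 zt [-0.001 -0.001 -1.   ] F [ 0.5 -0.8 -5.9] gap 39.0 gf 63.5 q [ 0.61  0.36  0.3   1.51 -0.    0.62]
```

View pics/c7.png

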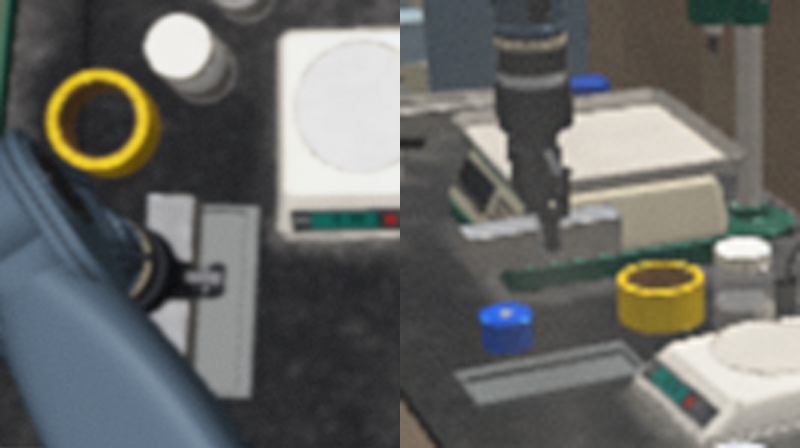

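The prism is held level and parallel to its tray, offset in the view only by parallax. Now I'll lower it.

```bash
python3 -m jog '[{"tx":0,"ty":0,"tz":-3,"rx":0,"ry":0,"rz":0},{"tx":0,"ty":0,"tz":-3,"rx":0,"ry":0,"rz":0},{"tx":0,"ty":0,"tz":-2.5,"rx":0,"ry":0,"rz":0},{"tx":0,"ty":0,"tz":-2,"rx":0,"ry":0,"rz":0},{"tx":0,"ty":0,"tz":-1.2,"rx":0,"ry":0,"rz":0},{"tx":0,"ty":0,"tz":-0.8,"rx":0,"ry":0,"rz":0},{"tx":0,"ty":0,"tz":-0.5,"rx":0,"ry":0,"rz":0},{"tx":0,"ty":0,"tz":-0.3,"rx":0,"ry":0,"rz":0},{"tx":0,"ty":0,"tz":0,"rx":0,"ry":0,"rz":0},{"tx":0,"ty":0,"tz":0,"rx":0,"ry":0,"rz":0}]'; python3 -c "from h import *;st()"
```

```text
t: 38.98
tcp_pos: [0.4887, 0.4231, 0.0159]
ee_rot: [0.022, 3.141, 0.001]
wrist_force: [0.2, -0.6, -6.0]
finger_gap: 0.0391
gripper_force: 63.5
t 38.98 tcp [488.7 423.1  15.9] psi 89.2 zt [ 0.001  0.001 -1.   ] F [ 0.2 -0.6 -6. ] gap 39.1 gf 63.5 q [ 0.61  0.41  0.1   1.25 -0.    0.62]
```

```bash
python3 -m jog '[{"tx":0,"ty":0,"tz":-0.2,"rx":0,"ry":0,"rz":0},{"tx":0,"ty":0,"tz":-0.1,"rx":0,"ry":0,"rz":0},{"tx":0,"ty":0,"tz":0,"rx":0,"ry":0,"rz":0}]' && python3 -m jog '[{"tx":0,"ty":0,"tz":0,"rx":0,"ry":0,"rz":0},{"tx":0,"ty":0,"tz":0,"rx":0,"ry":0,"rz":0},{"tx":0,"ty":0,"tz":0,"rx":0,"ry":0,"rz":0},{"tx":0,"ty":0,"tz":0,"rx":0,"ry":0,"rz":0},{"tx":0,"ty":0,"tz":1,"rx":0,"ry":0,"rz":0},{"tx":0,"ty":0,"tz":2,"rx":0,"ry":0,"rz":0},{"tx":0,"ty":0,"tz":4,"rx":0,"ry":0,"rz":0},{"tx":0,"ty":0,"tz":4,"rx":0,"ry":0,"rz":0},{"tx":0,"ty":0,"tz":4,"rx":0,"ry":0,"rz":0}]' 0.3 && python3 -m jog '[{"tx":-4,"ty":-2,"tz":1,"rx":0,"ry":0,"rz":0},{"tx":-4,"ty":-4,"tz":1,"rx":0,"ry":0,"rz":0},{"tx":-4,"ty":-4,"tz":1,"rx":0,"ry":0,"rz":0},{"tx":-2,"ty":-5,"tz":1,"rx":0,"ry":0,"rz":0},{"tx":-2,"ty":-5,"tz":1,"rx":0,"ry":0,"rz":0},{"tx":0,"ty":-5,"tz":1,"rx":0,"ry":0,"rz":0},{"tx":0,"ty":-5,"tz":0,"rx":0,"ry":0,"rz":0},{"tx":0,"ty":0,"tz":0,"rx":0,"ry":0,"rz":0},{"tx":0,"ty":0,"tz":0,"rx":0,"ry":0,"rz":0}]'; python3 - <<'E'
from h import *
im=grab();st();cv2.imwrite("pics/top8.png",im);s=grab("scene")
a=cv2.resize(im[120:265,90:470],None,fx=2.1,fy=2.1,interpolation=cv2.INTER_CUBIC)
b=cv2.resize(s[150:335,200:400],None,fx=1.5,fy=1.5,interpolation=cv2.INTER_CUBIC)
o=np.zeros((a.shape[0]+b.shape[0],a.shape[1],3),np.uint8);o[:a.shape[0]]=a;o[a.shape[0]:,:b.shape[1]]=b
cv2.imwrite("pics/c8.png",o)
for k,v in {"prism":((146,180,178,246),.043,160),"wood":((382,202,406,248),.028,100),"cap":((368,166,396,193),.037,130)}.items(): print(k,*meas(im,*v))
E
```

```text
t: 39.35
tcp_pos: [0.4884, 0.4229, 0.0125]
ee_rot: [0.022, 3.141, 0.0]
wrist_force: [-0.1, 0.9, -6.3]
finger_gap: 0.0391
gripper_force: 63.6
t: 40.48
tcp_pos: [0.4887, 0.4231, 0.1658]
ee_rot: [0.022, 3.139, 0.002]
wrist_force: [0.1, 0.7, 0.9]
finger_gap: 0.0555
gripper_force: 0.0
t: 41.6
tcp_pos: [0.3287, 0.1231, 0.2236]
ee_rot: [0.023, 3.139, 0.002]
wrist_force: [-0.6, -0.3, 0.0]
finger_gap: 0.0553
gripper_force: 0.0
t 41.65 tcp [328.6 123.5 223.2] psi 89.2 zt [ 0.002  0.001 -1.   ] F [-0.3  0.2  0.4] gap 55.2 gf 0.0 q [ 0.17 -0.41 -0.31  1.67  0.    0.18]
prism [489.6 426.2] [ 41.3 159.4] -0.7
wood [ 452.5 -260.1] [ 43.7 110.9] 2.3
cap [ 585.1 -224. ] [58.  58.2] -68.4
```

View pics/c8.png

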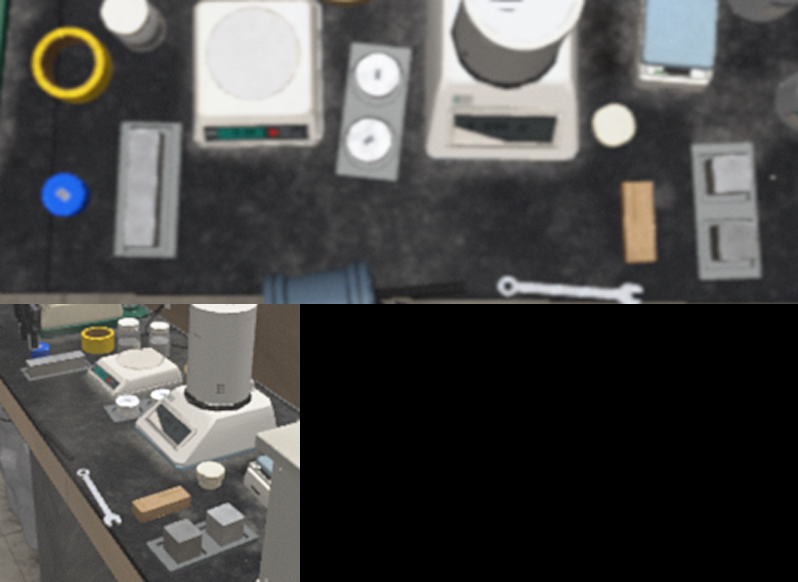

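All five specimens sit in their recesses. The prism centre measures (489.6, 426.2) mm against the tray at (489.0, 422.9). The wood block and cap measure as they did at the start, and the robot is clear.

```bash
python3 -c "
from plant import robot
print(robot.hand_in())"
```

```text
the job is handed in; nothing more can be done
None
```

The job is handed in at about 42 s of the 141 s limit: both cubes, both tins and the prism are in their recesses, and the wood block, cream cap and blue tin were left where they were.

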